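Turn the spot plate wells-up with the lifter and press it home

ROBOT

A 7-joint arm with a two-finger parallel gripper is mounted at the origin on a cart in front of the work surface, level with it; the furniture and walls round the work are solid. World frame = base frame: x ahead of the robot, y to its left, z up, the work surface at z = 0. Lengths are in m, angles in rad, forces in N, time in s.
With the tool pointing down it reaches from about 0.4 to 0.875 m from the base axis. Payload 6.5 kg.
Tool frame: the origin (TCP) lies midway between the tips of the shut fingers; the grasp point (between the pads) lies 19 mm behind it; z points along the fingers, y is the line along which they close (so a half turn about z gives the same grasp; the last joint's range is limited). The gripper opens to 88 mm and grips with 3 to 60 N. Pads are 18 mm wide; open, the fingers measure 123 mm over their backs; the gripper's body (75 mm by 187 mm) begins 45 mm behind the grasp point.
Start: joints at [1.254, 0.536, -0.004, 1.538, 0.003, 1.067, -0.071], TCP at [0.161, -0.63, 0.207] pointing down, gripper open.
Joint ranges: [-2.7, 2.7], [-0.37, 2.16], [-1.27, 1.26], [0.24, 2.4], [-1.31, 4.45], [0.19, 1.91], [-2.76, 2.76]. Speed limits (rad/s): [2.39, 2.39, 3.14, 3.14, 3.14, 3.14, 3.14].

INTERFACE

Orientations are given as a rotation vector (axis times angle).
In Python, from bench import r, viewer gives the robot as it stands. The module is installed in compiled form; this text tells all that it offers.
- The arm moves only by the tool servo_tool, never from a script. Its argument "plan" is a list of rows, each a list of 7 numbers: the shift along the tool's x, y, z in cm, then the turn, a rotation vector about the tool's x, y, z in rad, then the opening, from 0 (shut) to 1 (fully open). A call has 1 to 12 rows; each row shifts and turns the commanded pose from where the row before left it, along the tool's axes as they then stand; what a row does not reach is not made up. A row lasts 1/10 s, in which the tool goes at most 50 mm and 8.59 degrees, less where a joint would pass 70% of its speed; a pose out of reach is approached as far as the arm can. A call with a gripper value outside its range is refused whole. The fingers move at their own pace and stop on an object; the grip force is fixed at half the most. Time passes only in rows, so rows that do not move let the fingers close. It gives the time, the measured TCP pose, the force, the opening and the grip force at its end, in the units of the state.
- r.observe(): the state, without advancing time (a new reading comes with each control period).
- viewer.get_image(name): name is "side" or "top"; returns (picture, depth): 400x640x3 uint8, red, green, blue; 400x640 float32, m along the optical axis (not along the pixel's ray), 0 where there is no reading.
- viewer.camera_model(name): a dict with "mtx" (3x3 intrinsics, pixels), "R" (3x3) and "t" (3): a world point X has camera coordinates R X + t. Camera axes: x right, y down, z forward; pixel columns grow to the right and rows downward; lengths in m; the calibration is good to about 2 mm. A picture is of the moment at which its call begins. camera_model takes no time and is no camera call.
- r.finish_job(): hands the job in; it is judged then, once.
The state is a dict: "time_s": time; "q": joint angles; "qvel": joint speeds; "joint_torque": joint torques, N m; "position": TCP position; "tool_rot": TCP orientation; "force": force on the tool from outside, world axes, zero at the start; "moment": the same for the moment, N m; "width": opening from 0.0 (shut) to 1.0 (fully open); "gripper_force": force on a finger pad.
Only numpy, scipy, OpenCV 4.12 (cv2) and the standard library are available. Lean on these libraries where they do the work, as an engineer would, in place of code of your own. Each camera call takes 0.05 s, during which the arm holds its last target. There are 200 camera calls.

TASK

The porcelain spot plate is draining wells-down in the nest of the turning station. Take the lifter by its handle, work its blade under the plate from the apron with only a light touch on the metal, and flip the plate over the turning edge onto the raised deck so that the wells face up; then push it with the lifter square against the backstop and press it home firmly, with about 10 newtons, without ramming it. Finally stand the lifter back down on the bare worktop, blade flat; do not touch the plate with the gripper and leave the other things where they are.

Things in the scene. Friction and masses are not known exactly. Their poses are not given: they have to be found in the camera images.
- station: Turning station, low grey metal fixture fixed to the worktop, 229 x 110 mm. Origin on the worktop under the turning edge, on the long centre line; +x runs from apron to backstop, +z up. Along x (mm): flat apron -117 to -60, nest -60 to 0, raised deck 0 to 112. Tops over the worktop: apron and nest floor (one flat floor) 8 mm, deck 16 mm.
- nest_floor (a point): On the flat floor (8 mm over the worktop) at the nest's open end, on the centre line; axes as the station's. In the nest two black ribs along x, 3 mm high, 6 mm wide, centred 33 mm either side, carry the plate: a slot 3 mm high and 60 mm wide is open under it toward the apron. Cheeks beside the plate, about 2 mm off it, reach 16 mm over the worktop.
- turning_edge (a point): Middle of the turning edge: the straight front edge of the deck across the station at its x = 0, 16 mm over the worktop, 5 mm above the rib tops. The backstop is a rigid bar (10 mm thick, full width, 16 mm high) across the far part of the deck; it is clamped in slots, its near face anywhere from x = 82 to 98 mm, and its place is not given: feel for it.
- plate: White porcelain spot plate, 60 x 80 x 8 mm, 60 to 130 g. Origin at its centre; +z points out of the face with twelve shallow wells (other face flat), x along the 60 mm side. Starts wells-down on the ribs, an 80 mm side within 2 mm of the turning edge. Levered up about that edge to some 105 degrees it falls over onto the deck. Home: its 80 mm side flush with the backstop.
- lifter: The lifter, a plain spatula: steel blade 95 x 42 mm, 2 mm thick, with an upright black handle near its rear end; 110 g. Origin on the underside of the blade, below the grip point; +x toward the blade's front edge, which is 85 mm ahead of the origin (rear edge 10 mm behind; it must not dig into the station when the blade is tipped up); +z up. It starts standing on the worktop with the blade flat.
- lifter_grip (a point): The place to hold the lifter: a point half-way up the handle, 58 mm straight above the lifter's origin, axes as the lifter's. The handle is 14 mm thick along y, with flat parallel sides, 24 mm deep, leans back (to -x) by 15 degrees, and reaches 96 mm above the underside of the blade.
- lifter_tip (a point): Middle of the blade's front edge, on its underside, 85 mm ahead of the lifter's origin.
- white_bottle: Bystander: small white bottle with a screw cap, 48 mm wide, 93 mm high, standing beside the work. Origin under its centre.
- amber_bottle: Bystander: brown bottle with a screw cap, 60 mm wide, 98 mm high. Origin under its centre.
There are look-alikes about, which are no part of the job. Of the things that look like the plate, the larger one is meant.

How it is judged:
On the way, in this order (a step that is already met when the one before it is completed fails the run):
1. the lifter is lifted off the worktop in the gripper (height (world z) of lifter_grip above 0.085 m and contact force between the fingers and lifter above 1 N), for 0.1 s.
2. the plate is tipped up by more than 30 degrees by the lifter's blade (angle between plate's own z axis and vertical between 1.2 and 2.6 rad and contact force between lifter and plate above 0.05 N), for 0.05 s.
3. the plate lies wells-up on the deck (angle between plate's own z axis and vertical below 0.1 rad and z of plate in the frame of station between 0.017 and 0.023 m), for 0.1 s.
4. the plate is pushed by the lifter and pressed against the backstop with at least 3 N (contact force between plate and backstop_c0 above 3 N and contact force between plate and lifter above 3 N), for 0.15 s.
At the end, for the whole second after the job is handed in: The plate rests wells-up on the deck, flush with the backstop (gap under about 3 mm), within 12 mm of the station's centre line and within 3 degrees of square; the lifter stands released on the bare worktop, blade flat (angle between each of plate, lifter's own z axis and vertical below 0.06 rad and horizontal distance between plate and backstop_c0 below 0.039 m and y of plate in the frame of station between -0.012 and 0.012 m and z of plate in the frame of station below 0.023 m and angle between the x axis of plate and the x axis of station, either way round below 0.06 rad and linear speed of each of plate, lifter below 0.01 m/s and height (world z) of lifter_grip below 0.061 m and contact force between lifter and station below 0.05 N); the robot touches nothing.
It fails at once if the gripper or arm touches the plate (contact force between any of the fingers, the arm and plate above 0.3 N).
It fails at once if the lifter is pressed on the station with more than 15 N (contact force between lifter and station above 15 N).
It fails at once if the plate is rammed into the backstop with more than 25 N (contact force between plate and backstop_c0 above 25 N).
It fails at once if the lifter presses on the plate with more than 25 N (contact force between lifter and plate above 25 N).
It fails at once if a bystander is moved by more than 10 mm (distance of any of white_bottle, amber_bottle from where it was at the start of the episode above 0.01 m).
It also fails if it takes over 67 s, if anything falls off the work surface, if the arm or the gripper's body presses on something with over 40 N, if the wrist force passes 120 N, or if a joint passes its speed limit or range.

## Working session

There is one attempt and no reset: what is moved stays moved. The work goes in short steps, Python scripts to look and compute and a tool call to move; the robot and the scene stay as the last step left them, time stands still between calls to the robot, and variables do not carry over. Pictures are saved under pics/ and viewed, at most 10 in all, crops included, and the job is handed in when it is done.

Besides the shell and the picture viewer there is one more tool, called after "Call:" as name(argument=value, ...), one argument or row to a line, values as JSON. servo_tool: Moves the arm, as the interface text tells. Its arguments: {"type":"object","properties":{"plan":{"type":"array"}},"required":["plan"]}

```bash
mkdir -p pics; cat > h.py <<'E'
import numpy as np, cv2
from bench import r, viewer
from scipy.spatial.transform import Rotation as Ro
def ray(cam,u,v,z):
    m=viewer.camera_model(cam);R=np.array(m["R"]);t=np.array(m["t"]);C=-R.T@t
    d=R.T@np.linalg.inv(m["mtx"])@np.array([u,v,1.]);return C+d*(z-C[2])/d[2]
def proj(cam,X):
    m=viewer.camera_model(cam);p=np.array(m["mtx"])@(np.array(m["R"])@np.array(X)+np.array(m["t"]));return p[:2]/p[2]
def cloud(cam,dep):
    m=viewer.camera_model(cam);R=np.array(m["R"]);t=np.array(m["t"]);v,u=np.mgrid[:400,:640]
    p=np.stack([u,v,np.ones_like(u)],-1)@np.linalg.inv(m["mtx"]).T*dep[...,None];return (p-t)@R
def grab(cam,name):
    im,d=viewer.get_image(cam);cv2.imwrite(f"pics/{name}.png",im[...,::-1]);np.savez(f"/tmp/{name}.npz",im=im,d=d);return im,d
E
python3 - <<'E'
from h import *
for c in("side","top"):
    grab(c,c+"0");m=viewer.camera_model(c);R=np.array(m["R"]);print(c,-R.T@m["t"],R[2],m["mtx"][0][0])
s=r.observe();print(s["position"],s["tool_rot"],s["width"],s["force"],s["time_s"]);print(Ro.from_rotvec(s["tool_rot"]).as_matrix().round(3))
E
```

```text
side [0.48594459 0.72461978 0.60186778] [ 0.05833061 -0.76573578 -0.64050469] 376.2364888670697
top [0.40320718 0.06256245 0.96054846] [ 0.17087178  0.00323482 -0.98528796] 389.5193573315805
[ 0.16112817 -0.62909414  0.20584172] [-3.11541328e+00 -3.92777731e-01  4.84305183e-04] 1.003575121876567 [-0.29870079 -0.15452782  0.21675273] 0.1
[[ 0.969  0.248 -0.   ]
 [ 0.248 -0.969  0.001]
 [-0.    -0.002 -1.   ]]
```

View pics/top0.png

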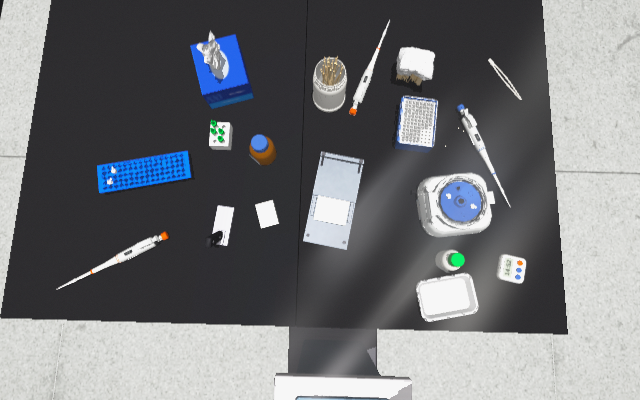

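View pics/side0.png

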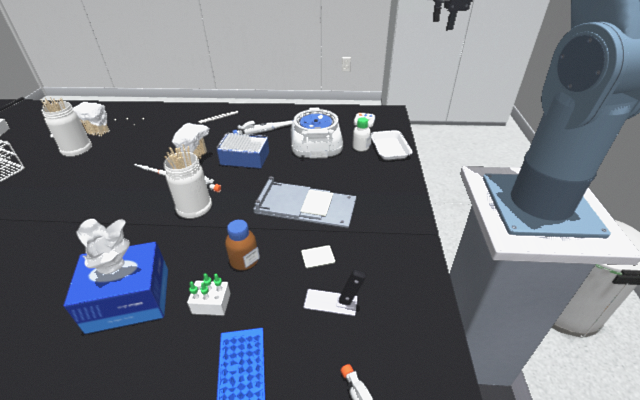

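Top view: the station lies around (335,200), with its backstop at the far end (342,155). The plate is in the nest at (331,211) and the smaller look-alike is at (267,214). The lifter blade is at (223,225) with its black handle at (215,239), front edge pointing away from the robot. The side view agrees: handle at (352,287), plate at (317,203).

```bash
python3 - <<'E'
from h import *
def rect(cam,mask,roi,z,n):
    u0,v0,u1,v1=roi;m=np.zeros(mask.shape,np.uint8);m[v0:v1,u0:u1]=mask[v0:v1,u0:u1]
    c=max(cv2.findContours(m,0,1)[0],key=cv2.contourArea)[:,0]
    P=np.array([ray(cam,u,v,z)[:2] for u,v in c],np.float32)
    rc=cv2.minAreaRect(P*1000);b=cv2.boxPoints(rc)
    print(cam,n,"c",np.round(rc[0],1),"sz",np.round(rc[1],1),"ang",round(rc[2],2),"box",b.round(0).tolist());return m
for cam,rs in(("top",((295,145,372,255),(303,188,360,232),(205,200,240,250),(250,195,285,232))),("side",((250,175,360,230),(295,185,338,220),(300,285,360,318),(298,243,340,270)))):
    f=np.load(f"/tmp/{cam}0.npz");im=f["im"].astype(int);d=f["d"];W=cloud(cam,d)
    g=im.min(2)
    M=rect(cam,(g>85).astype(np.uint8),rs[0],.008,"station")
    for k,z,n in((1,.019,"plate"),(2,.002,"blade"),(3,.006,"small")):
        m=rect(cam,(g>215).astype(np.uint8) ,rs[k],z,n); w=W[m>0]; print("  depth med",np.median(w,0).round(4),"z pct",np.percentile(w[:,2],[10,90]).round(4), "graylevels",np.percentile(g[m>0],[5,50]))
    # handle: points above z .03 in the lifter area
    u0,v0,u1,v1=((205,215,240,255) if cam=="top" else (330,262,372,312))
    w=W[v0:v1,u0:u1].reshape(-1,3); w=w[(w[:,2]>.02)&(w[:,2]<.13)]
    for a,b in((.02,.04),(.04,.06),(.06,.08),(.08,.094),(.094,.11)):
        s=w[(w[:,2]>a)&(w[:,2]<b)]; 
        if len(s): print("  handle",a,len(s),s.mean(0).round(4),s.min(0).round(3),s.max(0).round(3))
E
```

```text
top station c [553.1   7.6] sz [162. 252.] ang 80.51 box [[415.0, -52.0], [664.0, -93.0], [691.0, 67.0], [442.0, 108.0]]
top plate c [523.4  44.7] sz [94.1 93.9] ang 80.11 box [[469.0, 6.0], [562.0, -10.0], [578.0, 83.0], [485.0, 99.0]]
  depth med [0.5299 0.0449 0.0174] z pct [0.0072 0.0204] graylevels [216. 247.]
top blade c [495.5 304.8] sz [41.1 93.1] ang 83.18 box [[447.0, 290.0], [539.0, 279.0], [544.0, 320.0], [452.0, 331.0]]
  depth med [0.5059 0.3005 0.0009] z pct [-0.0013  0.0035] graylevels [234. 245.]
top small c [526.2 195.6] sz [60.4 44.3] ang 16.98 box [[491.0, 208.0], [504.0, 166.0], [561.0, 183.0], [549.0, 226.0]]
  depth med [0.5257 0.1957 0.005 ] z pct [0.003  0.0072] graylevels [246. 247.]
  handle 0.02 25 [0.467  0.3031 0.0292] [0.454 0.3   0.021] [0.477 0.312 0.039]
  handle 0.04 32 [0.4628 0.3035 0.0504] [0.448 0.3   0.041] [0.473 0.31  0.059]
  handle 0.06 34 [0.4567 0.3042 0.0701] [0.443 0.301 0.061] [0.468 0.313 0.08 ]
  handle 0.08 51 [0.4485 0.3078 0.0898] [0.437 0.302 0.081] [0.463 0.317 0.094]
  handle 0.094 32 [0.4507 0.3097 0.0957] [0.44  0.305 0.094] 
[... 446 characters left out ...]
[452.0, 332.0]]
  depth med [0.5055 0.3078 0.0016] z pct [0.0003 0.0033] graylevels [234. 244.]
side small c [525.7 198.4] sz [61.6 47.6] ang 16.65 box [[489.0, 212.0], [503.0, 167.0], [562.0, 184.0], [548.0, 230.0]]
  depth med [0.5258 0.1986 0.0055] z pct [0.004  0.0068] graylevels [242. 247.]
  handle 0.02 96 [0.4659 0.3147 0.0301] [0.451 0.305 0.02 ] [0.478 0.317 0.04 ]
  handle 0.04 105 [0.4609 0.3151 0.0502] [0.445 0.305 0.04 ] [0.473 0.318 0.06 ]
  handle 0.06 107 [0.4555 0.3159 0.07  ] [0.44  0.306 0.06 ] [0.468 0.319 0.079]
  handle 0.08 103 [0.4492 0.3156 0.0879] [0.437 0.304 0.08 ] [0.462 0.32  0.094]
  handle 0.094 60 [0.4507 0.3115 0.0957] [0.44  0.304 0.094] [0.459 0.317 0.098]
```

```bash
python3 - <<'E'
from h import *
a=np.load("/tmp/top0.npz")["im"][145:257,290:375];b=np.load("/tmp/side0.npz")["im"][172:232,245:365]
a=cv2.resize(a,None,fx=5,fy=5,interpolation=2);b=cv2.resize(b,None,fx=3,fy=3,interpolation=2)
o=np.zeros((560,800,3),np.uint8);o[:560,:425]=a;o[:180,430:790]=b;cv2.imwrite("pics/crop1.png",o[...,::-1])
E
```

```text
(no output)
```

View pics/crop1.png

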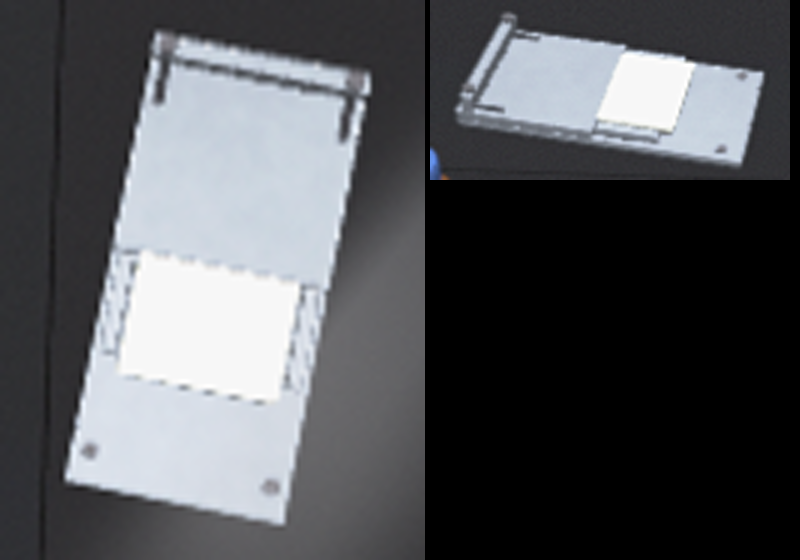

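The crop shows the plate corners at crop pixels (138,250), (302,284), (278,404) and (120,374). The apron's near edge runs (65,483)–(284,524). The backstop is at the top, roughly (160,50)–(365,90).

```bash
python3 - <<'E'
from h import *
for cam,roi,dy in(("top",(303,188,360,232),0),("side",(285,180,345,222),0)):
    im=np.load(f"/tmp/{cam}0.npz")["im"].min(2);m=np.zeros((400,640),np.uint8);u0,v0,u1,v1=roi;m[v0:v1,u0:u1]=im[v0:v1,u0:u1]>236
    m=cv2.morphologyEx(m,cv2.MORPH_OPEN,np.ones((5,5),np.uint8))
    c=max(cv2.findContours(m,0,1)[0],key=cv2.contourArea)[:,0]
    P=np.array([ray(cam,u,v,.019)[:2] for u,v in c],np.float32);rc=cv2.minAreaRect(P*1000);print(cam,"plate",rc)
T=lambda u,v,z:(ray("top",u/5+290-.4,v/5+145-.4,z)[:2]*1000)
c=[T(65,483,.008),T(284,524,.008)];print("apron corners",c,"mid",(c[0]+c[1])/2)
S=lambda u,v,z:(ray("side",(u-430)/3+245-.3,v/3+172-.3,z)[:2]*1000)
c2=[S(763,72,.008),S(741,162,.008)];print("side apron",c2,(c2[0]+c2[1])/2)
for a in((115,248),(155,40),(328,290),(370,80)):print("deck",T(*a,.016))
for a in((160,35),(370,72)): print("bar far top",T(*a,.032))
for a in((166,57),(366,95)): print("bar near base",T(*a,.016))
E
```

```text
top plate ((537.4737548828125, 36.361572265625), (78.99998474121094, 58.53963088989258), 80.23104095458984)
side plate ((537.49169921875, 37.7867317199707), (81.88322448730469, 60.30463409423828), 79.94549560546875)
apron corners [array([461.07578951, 103.96377301]), array([444.22423491,  -2.98354104])] mid [452.65001221  50.49011598]
side apron [array([443.02412804,  -1.11607149]), array([461.39837261, 106.846014  ])] [452.21125032  52.86497126]
deck [576.60593457  83.02706176]
deck [683.37547988  66.20552453]
deck [558.56316716 -22.2288749 ]
deck [665.66622769 -41.9680156 ]
bar far top [681.25788913  63.74376381]
bar far top [665.28858832 -40.16325618]
bar near base [674.69907174  60.44871808]
bar near base [657.86674877 -40.03325053]
```

Call:
servo_tool(
  plan=[
    [2, -1.5, -0.5, 0, 0, 0, 1],
    [3.5, -2.8, -0.5, 0, 0, 0, 1],
    [3.5, -2.8, -0.5, 0, 0, 0, 1],
    [3.5, -2.8, -0.5, 0, 0, 0, 1],
    [3.5, -2.8, -0.5, 0, 0, 0, 1],
    [3.5, -2.8, -0.5, 0, 0, 0, 1],
    [3.5, -2.8, -0.5, 0, 0, 0, 1],
    [3.5, -2.8, -0.5, 0, 0, 0, 1],
    [3.5, -2.8, -0.5, 0, 0, 0, 1],
    [3.5, -2.8, 0, 0, 0, 0, 1],
    [3.5, -2.8, 0, 0, 0, 0, 1],
    [3.5, -2.8, 0, 0, 0, 0, 1],
  ],
)

```text
time_s: 1.3
position: [0.4741, -0.2146, 0.2515]
tool_rot: [3.117, 0.393, -0.0]
force: [1.0, -1.4, 0.2]
width: 1.002
gripper_force: 0.0
```

```bash
cat >> h.py <<'E'
A=np.radians(-9.9);EX=np.array([np.cos(A),np.sin(A)]);EY=np.array([-EX[1],EX[0]]);O=np.array([.5675,.0316])
def w2s(p): d=np.array(p[:2])-O;return np.array([d@EX,d@EY,p[2]])
def s2w(s): return np.r_[O+s[0]*EX+s[1]*EY,s[2]]
def to(p,yaw,pitch=0):
    "tool-frame shift (cm, present axes) and turn to reach world TCP p, tool x yaw (deg), tool pointing down"
    s=r.observe();R=Ro.from_rotvec(s["tool_rot"]);G=Ro.from_euler("z",yaw,degrees=True)*Ro.from_euler("y",-pitch,degrees=True)*Ro.from_euler("x",180,degrees=True)
    print("t",round(s["time_s"],2),"pos",np.round(s["position"],4),"F",np.round(s["force"],2),"M",np.round(s["moment"],3),"w",round(s["width"],3),"yaw",np.degrees(np.arctan2(*R.as_matrix()[[1,0],0])).round(2))
    print("shift cm",(R.inv().apply(np.array(p)-s["position"])*100).round(2),"after-turn axes",(G.inv().apply(np.array(p)-s["position"])*100).round(2),"turn",(R.inv()*G).as_rotvec().round(4))
E
python3 -c "
from h import *
to([.459,.3095,.17],-6.8)"
```

```text
t 1.3 pos [ 0.4741 -0.2146  0.2515] F [ 0.98 -1.37  0.23] M [-0.029  0.034 -0.043] w 1.002 yaw 14.36
shift cm [ 11.54 -51.15   8.15] after-turn axes [ -7.7  -51.87   8.15] turn [0.000e+00 3.000e-04 3.693e-01]
```

Call:
servo_tool(
  plan=[
    [0, -3, 0, 0, 0, 0.123, 1],
    [0, -4.5, 0, 0, 0, 0.123, 1],
    [0, -4.5, 0, 0, 0, 0.123, 1],
    [-0.8, -4.5, 0, 0, 0, 0, 1],
    [-0.8, -4.5, 0, 0, 0, 0, 1],
    [-0.8, -4.5, 0, 0, 0, 0, 1],
    [-0.8, -4.5, 0, 0, 0, 0, 1],
    [-0.8, -4.5, 1.5, 0, 0, 0, 1],
    [-0.8, -4.5, 2, 0, 0, 0, 1],
    [-0.8, -4.5, 2, 0, 0, 0, 1],
    [-0.8, -4.5, 2, 0, 0, 0, 1],
    [0, -3, 0.5, 0, 0, 0, 1],
  ],
)

```text
time_s: 2.5
position: [0.4397, 0.3, 0.1693]
tool_rot: [3.136, -0.18, -0.006]
force: [-0.9, -0.1, 1.0]
width: 1.0
gripper_force: 0.0
```

```bash
python3 -c "
from h import *
to([.459,.3095,.039],-6.8)"
```

```text
t 2.5 pos [0.4397 0.3    0.1693] F [-0.92 -0.11  1.02] M [-0.007 -0.031  0.01 ] w 1.0 yaw -6.56
shift cm [ 1.86 -1.18 13.02] after-turn axes [ 1.81 -1.17 13.03] turn [0.0012 0.0037 0.0042]
```

Call:
servo_tool(
  plan=[
    [1.8, -1.0, 1, 0, 0, 0, 1],
    [0, 0, 3, 0, 0, 0, 1],
    [0, 0, 3, 0, 0, 0, 1],
    [0, 0, 3, 0, 0, 0, 1],
    [0, 0, 2, 0, 0, 0, 1],
    [0, 0, 0, 0, 0, 0, 1],
  ],
)

```text
time_s: 3.1
position: [0.4594, 0.3035, 0.0488]
tool_rot: [3.133, -0.185, -0.007]
force: [-0.8, -0.3, 0.1]
width: 1.0
gripper_force: 0.0
```

```bash
python3 -c "
from h import *
to([.459,.3095,.039],-6.8)"
```

```text
t 3.1 pos [0.4594 0.3035 0.0488] F [-0.76 -0.27  0.08] M [ 0.023  0.01  -0.051] w 1.0 yaw -6.76
shift cm [-0.11 -0.6   0.98] after-turn axes [-0.11 -0.59  0.98] turn [0.0039 0.0044 0.0008]
```

Call:
servo_tool(
  plan=[
    [-0.1, -0.6, 1.0, 0.004, 0.004, 0, 1],
    [0, 0, 0, 0, 0, 0, 0],
    [0, 0, 0, 0, 0, 0, 0],
    [0, 0, 0, 0, 0, 0, 0],
    [0, 0, 0, 0, 0, 0, 0],
    [0, 0, 0, 0, 0, 0, 0],
    [0, 0, 0, 0, 0, 0, 0],
    [0, 0, 0, 0, 0, 0, 0],
    [0, 0, 0, 0, 0, 0, 0],
    [0, 0, 0, 0, 0, 0, 0],
  ],
)

```text
time_s: 4.1
position: [0.4613, 0.3111, 0.0416]
tool_rot: [-3.132, 0.185, -0.007]
force: [-0.1, -0.7, 0.6]
width: 0.206
gripper_force: 0.0
```

```bash
python3 -c "
from h import *
to([.459,.3095,.039],-6.8);print(r.observe()['gripper_force'])"
```

```text
t 4.1 pos [0.4613 0.3111 0.0416] F [-0.06 -0.69  0.64] M [-0.047  0.031 -0.011] w 0.206 yaw -6.77
shift cm [-0.21  0.19  0.26] after-turn axes [-0.2   0.19  0.26] turn [-0.0039 -0.0039  0.0005]
0.0
```

Call:
servo_tool(
  plan=[
    [0, 0, 0.2, -0.004, -0.004, 0, 0],
    [0, 0, 0, 0, 0, 0, 0],
    [0, 0, 0, 0, 0, 0, 0],
    [0, 0, 0, 0, 0, 0, 0],
  ],
)

```text
time_s: 4.5
position: [0.461, 0.3103, 0.0406]
tool_rot: [3.134, -0.186, -0.001]
force: [-3.9, -3.5, 15.3]
width: 0.156
gripper_force: 29.9
```

```bash
python3 -c "
from h import *
to([.459,.3095,.039],-6.8);s=r.observe();print(s['gripper_force'],s['tool_rot'])"
```

```text
t 4.5 pos [0.461  0.3103 0.0406] F [-3.87 -3.46 15.29] M [-1.049  0.857  0.014] w 0.156 yaw -6.79
shift cm [-0.19  0.11  0.16] after-turn axes [-0.19  0.11  0.16] turn [0.0021 0.0003 0.0002]
29.933815488475375 [ 3.13395329e+00 -1.85920363e-01 -6.41890052e-04]
```

Call:
servo_tool(
  plan=[
    [0, 0, -1, 0, 0, 0, 0],
    [0, 0, -2, 0, 0, 0, 0],
    [0, 0, -2, 0, 0, 0, 0],
    [0, 0, -1, 0, 0, 0, 0],
    [0, 0, 0, 0, 0, 0, 0],
    [0, 0, 0, 0, 0, 0, 0],
  ],
)

```text
time_s: 5.1
position: [0.4611, 0.3109, 0.0991]
tool_rot: [3.136, -0.186, -0.001]
force: [0.1, -0.5, -0.5]
width: 0.156
gripper_force: 29.9
```

```bash
python3 -c "
from h import *
p=s2w([-.158,0,.10]);print(p)
to(p,-9.9);s=r.observe();print(s['gripper_force'],s['tool_rot'])"
```

```text
[0.41185273 0.0587648  0.1       ]
t 5.1 pos [0.4611 0.3109 0.0991] F [ 0.15 -0.48 -0.54] M [ 0.021  0.042 -0.017] w 0.156 yaw -6.78
shift cm [-1.91 25.62 -0.07] after-turn axes [-0.51 25.68 -0.09] turn [0.0004 0.0004 0.0545]
29.908152177231386 [ 3.13570075e+00 -1.85610977e-01 -6.38192916e-04]
```

Call:
servo_tool(
  plan=[
    [0, 2, 0, 0, 0, 0.0545, 0],
    [-0.05, 4, 0, 0, 0, 0, 0],
    [-0.05, 4, 0, 0, 0, 0, 0],
    [-0.1, 4, 0, 0, 0, 0, 0],
    [-0.1, 4, 0, 0, 0, 0, 0],
    [-0.1, 4, 0, 0, 0, 0, 0],
    [-0.1, 2.7, 0, 0, 0, 0, 0],
    [0, 1, 0, 0, 0, 0, 0],
    [0, 0, 0, 0, 0, 0, 0],
    [0, 0, 0, 0, 0, 0, 0],
  ],
)

```text
time_s: 6.1
position: [0.4137, 0.0601, 0.0995]
tool_rot: [-3.129, 0.269, -0.0]
force: [-0.3, 0.2, -0.8]
width: 0.159
gripper_force: 29.9
```

```bash
python3 - <<'E'
from h import *
to(s2w([-.158,0,.07]),-9.9)
im,_=grab("top","t1");b,_=grab("side","s1")
p=proj("top",s2w([-.1,0,.05])).astype(int);q=proj("side",s2w([-.1,0,.05])).astype(int)
print(p,q)
o=np.zeros((500,800,3),np.uint8)
for k,(I,c) in enumerate(((im,p),(b,q))):
    o[:,k*400:k*400+400]=cv2.resize(I[c[1]-62:c[1]+63,c[0]-50:c[0]+50],(400,500),interpolation=2); print(c-[50,62])
cv2.imwrite("pics/crop2.png",o[...,::-1])
E
```

```text
t 6.1 pos [0.4137 0.0601 0.0995] F [-0.29  0.19 -0.81] M [ 0.061  0.024 -0.001] w 0.159 yaw -9.83
shift cm [-0.16  0.17  2.95] after-turn axes [-0.16  0.17  2.95] turn [-0.0011 -0.0001  0.0013]
[325 237] [345 195]
[275 175]
[295 133]
```

View pics/crop2.png

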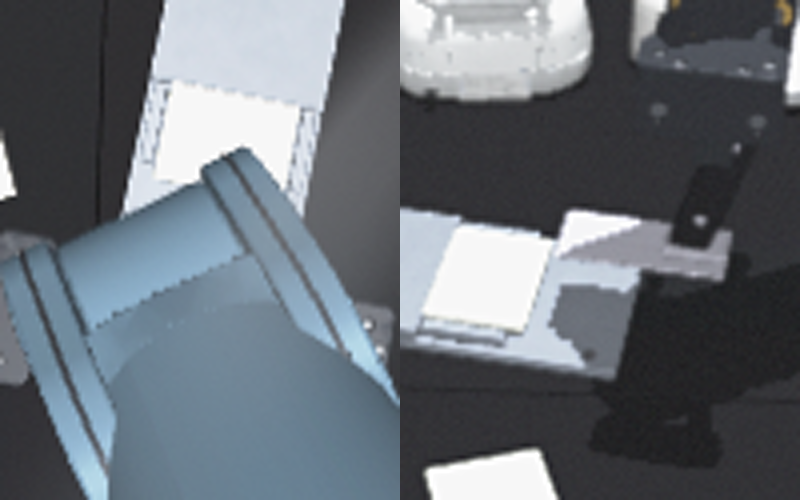

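Side crop: the lifter blade hangs over the apron with its front edge from (566,211) to (552,261) in the crop. The top view is hidden by the arm. I'll check the tip position from the side.

```bash
python3 - <<'E'
from h import *
P=np.array(r.observe()["position"])
for u,v in((566,211),(552,261),(732,232),(722,279)): 
    w=ray("side",(u-400)/4+295-.4,v/4+133-.4,.061);print(w2s(w).round(4))
print("tcp",w2s(P).round(4), r.observe()["tool_rot"])
E
```

```text
[-0.0737 -0.0171  0.061 ]
[-0.075   0.0295  0.061 ]
[-0.1704 -0.0182  0.061 ]
[-0.1697  0.0245  0.061 ]
tcp [-0.1565  0.002   0.0996] [-3.12918964e+00  2.67148125e-01 -4.25642235e-04]
```

Call:
servo_tool(
  plan=[
    [0, 0.25, 1, 0, -0.015, 0, 0],
    [0, 0, 2, 0, 0, 0, 0],
    [0, 0, 1.3, 0, 0, 0, 0],
    [0, 0, 0.3, 0, 0, 0, 0],
    [0, 0, 0, 0, 0, 0, 0],
    [0, 0, 0, 0, 0, 0, 0],
  ],
)

```text
time_s: 6.8
position: [0.4127, 0.0567, 0.0538]
tool_rot: [-3.128, 0.27, 0.023]
force: [-0.1, 0.2, -1.1]
width: 0.154
gripper_force: 29.9
```

```bash
cat >> h.py <<'E'
def st():
    s=r.observe();R=Ro.from_rotvec(s["tool_rot"]).as_matrix();f=np.array(s["force"])
    x=np.r_[EX,0];x3=R[:,0]
    p=w2s(s["position"]);tip=p[[0,2]]+.082*np.array([x3@x,x3[2]])+.0406*np.array([R[:,2]@x,R[2,2]])
    print("t",round(s["time_s"],2),"tcp_s mm",(p*1e3).round(1),"tip x,z mm",(tip*1e3).round(1),"pitch",np.degrees(np.arcsin(x3[2])).round(2),"roll",np.degrees(np.arcsin(R[2,1])).round(2),"yaw-st",(np.degrees(np.arctan2(x3[1],x3[0]))+9.9).round(2),"F_s",np.round([f[:2]@EX,f[:2]@EY,f[2]],2),"M",np.round(s["moment"],2),"w",round(s["width"],3))
E
python3 -c "
from h import *
st()"
```

```text
t 6.8 tcp_s mm [-156.8   -1.9   53.8] tip x,z mm [-75.5  12. ] pitch -0.85 roll -0.01 yaw-st 0.03 F_s [-0.1   0.2  -1.06] M [ 0.06  0.01 -0.06] w 0.154
```

Call:
servo_tool(
  plan=[
    [0, 0, 0.2, 0, 0, 0, 0],
    [0, 0, 0.1, 0, 0, 0, 0],
    [0, 0, 0, 0, 0, 0, 0],
  ],
)

```text
time_s: 7.1
position: [0.4123, 0.0563, 0.0507]
tool_rot: [-3.129, 0.271, 0.023]
force: [0.4, -0.3, -2.0]
width: 0.154
gripper_force: 29.9
```

```bash
python3 -c "
from h import *
st()"
```

```text
t 7.1 tcp_s mm [-157.1   -2.4   50.7] tip x,z mm [-75.7   8.9] pitch -0.84 roll 0.0 yaw-st 0.0 F_s [ 0.42 -0.19 -1.99] M [ 0.03 -0.03  0.01] w 0.154
```

Call:
servo_tool(
  plan=[
    [0, 0, 0.05, 0, 0, 0, 0],
    [0, 0, 0, 0, 0, 0, 0],
  ],
)

```text
time_s: 7.3
position: [0.4123, 0.0563, 0.0502]
tool_rot: [-3.128, 0.271, 0.023]
force: [-0.4, -0.3, -1.2]
width: 0.158
gripper_force: 29.9
```

```bash
python3 -c "
from h import *
st()"
```

```text
t 7.3 tcp_s mm [-157.1   -2.3   50.2] tip x,z mm [-75.8   8.3] pitch -0.85 roll -0.0 yaw-st 0.0 F_s [-0.3  -0.34 -1.23] M [ 0.03 -0.01  0.02] w 0.158
```

Call:
servo_tool(
  plan=[
    [0, 0, 0.05, 0, 0, 0, 0],
    [0, 0, 0, 0, 0, 0, 0],
  ],
)

```text
time_s: 7.5
position: [0.412, 0.0563, 0.0496]
tool_rot: [-3.129, 0.271, 0.024]
force: [-1.9, 0.4, 1.2]
width: 0.155
gripper_force: 29.9
```

```bash
python3 -c "
from h import *
st()"
```

```text
t 7.5 tcp_s mm [-157.4   -2.4   49.6] tip x,z mm [-76.1   7.8] pitch -0.88 roll 0.01 yaw-st 0.01 F_s [-1.95  0.03  1.17] M [0.06 0.25 0.  ] w 0.155
```

Call:
servo_tool(
  plan=[
    [0, 0, 0.05, 0, 0, 0, 0],
    [0, 0, 0, 0, 0, 0, 0],
  ],
)

```text
time_s: 7.7
position: [0.4115, 0.0563, 0.0491]
tool_rot: [-3.129, 0.27, 0.025]
force: [-3.3, 0.3, 5.4]
width: 0.157
gripper_force: 29.9
```

```bash
python3 -c "
from h import *
st()"
```

```text
t 7.7 tcp_s mm [-157.9   -2.5   49.1] tip x,z mm [-76.6   7.2] pitch -0.92 roll 0.03 yaw-st 0.02 F_s [-3.25 -0.26  5.4 ] M [ 0.09  0.67 -0.  ] w 0.157
```

Call:
servo_tool(
  plan=[
    [0, 0, -0.07, 0, 0, 0, 0],
    [0.4, 0, -0.006, 0, 0, 0, 0],
    [0.4, 0, -0.006, 0, 0, 0, 0],
    [0.3, 0, -0.004, 0, 0, 0, 0],
    [0.3, 0, -0.004, 0, 0, 0, 0],
    [0.3, 0, -0.004, 0, 0, 0, 0],
    [0, 0, 0, 0, 0, 0, 0],
  ],
)

```text
time_s: 8.4
position: [0.4297, 0.0534, 0.0498]
tool_rot: [-3.128, 0.271, 0.022]
force: [-0.9, 0.1, 0.0]
width: 0.159
gripper_force: 29.9
```

```bash
python3 -c "
from h import *
st()"
```

```text
t 8.4 tcp_s mm [-139.5   -2.2   49.8] tip x,z mm [-58.1   8. ] pitch -0.82 roll -0.02 yaw-st -0.01 F_s [-0.9  -0.11  0.01] M [ 0.05 -0.1   0.  ] w 0.159
```

Call:
servo_tool(
  plan=[
    [0.3, 0, -0.004, 0, 0, 0, 0],
    [0.3, 0, -0.004, 0, 0, 0, 0],
    [0, 0, 0, 0, 0, 0, 0],
  ],
)

```text
time_s: 8.7
position: [0.4355, 0.0523, 0.0498]
tool_rot: [-3.128, 0.271, 0.022]
force: [0.2, -1.0, -0.0]
width: 0.155
gripper_force: 29.9
```

```bash
python3 -c "
from h import *
st()"
```

```text
t 8.7 tcp_s mm [-133.6   -2.3   49.8] tip x,z mm [-52.2   8. ] pitch -0.82 roll -0.02 yaw-st -0.01 F_s [ 0.35 -1.   -0.01] M [ 0.03 -0.05 -0.  ] w 0.155
```

Call:
servo_tool(
  plan=[
    [0.4, 0, -0.006, 0, 0, 0, 0],
    [0.4, 0, -0.006, 0, 0, 0, 0],
    [0.4, 0, -0.006, 0, 0, 0, 0],
    [0, 0, 0, 0, 0, 0, 0],
  ],
)

```text
time_s: 9.1
position: [0.4478, 0.0503, 0.0498]
tool_rot: [-3.128, 0.272, 0.022]
force: [-0.2, 0.4, -1.0]
width: 0.153
gripper_force: 29.9
```

```bash
python3 - <<'E'
from h import *
st()
b,_=grab("side","s2")
q=proj("side",s2w([-.05,0,.02])).astype(int);c=q-[70,50];print(c)
cv2.imwrite("pics/crop3.png",cv2.resize(b[c[1]:c[1]+90,c[0]:c[0]+130],None,fx=6,fy=6,interpolation=2)[...,::-1])
E
```

```text
t 9.1 tcp_s mm [-121.1   -2.2   49.8] tip x,z mm [-39.7   8.1] pitch -0.79 roll -0.03 yaw-st -0.02 F_s [-0.27  0.35 -1.03] M [ 0.01 -0.08  0.02] w 0.153
[254 151]
```

View pics/crop3.png

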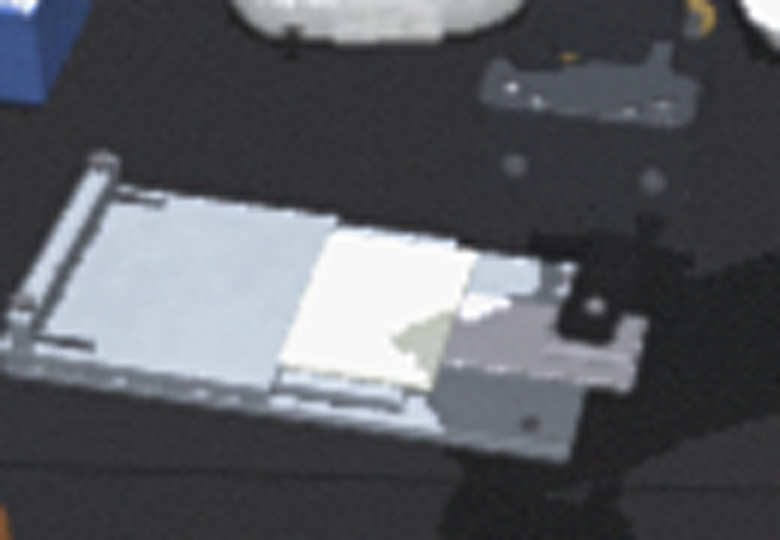

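The blade has slid under the plate and is hidden at its near edge, about crop (450,340). The plate hasn't moved. Next I'll lever it up along an arc about the turning edge.

Call:
servo_tool(
  plan=[
    [0, 0, -0.3, 0, 0, 0, 0],
    [0, 0, -0.45, 0, 0, 0, 0],
    [0, 0, -0.45, 0, 0, 0, 0],
    [0.13, 0, -0.5, 0, 0, 0, 0],
    [0.15, 0, -0.5, 0, 0, 0, 0],
    [0.25, 0, -0.45, 0, 0, 0, 0],
    [0.28, 0, -0.45, 0, 0, 0, 0],
    [0.35, 0, -0.38, 0, 0, 0, 0],
    [0.4, 0, -0.35, 0, 0, 0, 0],
    [0, 0, 0, 0, 0, 0, 0],
  ],
)

```text
time_s: 10.15
position: [0.4638, 0.0475, 0.0884]
tool_rot: [-3.128, 0.271, 0.021]
force: [-1.2, 0.0, -1.1]
width: 0.155
gripper_force: 29.9
```

```bash
python3 - <<'E'
from h import *
st()
b,_=grab("side","s3")
q=proj("side",s2w([-.05,0,.02])).astype(int);c=q-[70,60]
cv2.imwrite("pics/crop4.png",cv2.resize(b[c[1]:c[1]+100,c[0]:c[0]+130],None,fx=6,fy=6,interpolation=2)[...,::-1])
E
```

```text
t 10.15 tcp_s mm [-104.9   -2.2   88.4] tip x,z mm [-23.4  46.6] pitch -0.78 roll -0.03 yaw-st -0.02 F_s [-1.18 -0.18 -1.11] M [ 0.04  0.16 -0.01] w 0.155
```

View pics/crop4.png

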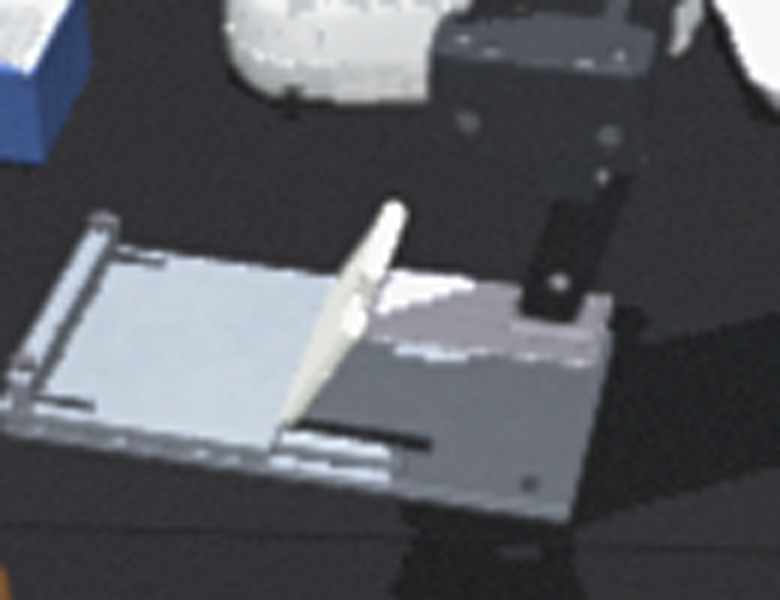

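The plate stands at about 60°, resting on the blade tip at crop (375,290). Continuing the arc past upright.

Call:
servo_tool(
  plan=[
    [0.3, 0, -0.2, 0, 0, 0, 0],
    [0.3, 0, -0.17, 0, 0, 0, 0],
    [0.3, 0, -0.14, 0, 0, 0, 0],
    [0.34, 0, -0.12, 0, 0, 0, 0],
    [0.34, 0, -0.09, 0, 0, 0, 0],
    [0.34, 0, -0.06, 0, 0, 0, 0],
    [0.35, 0, 0, 0, 0, 0, 0],
    [0.35, 0, 0, 0, 0, 0, 0],
    [0.35, 0, 0, 0, 0, 0, 0],
    [0.35, 0, 0, 0, 0, 0, 0],
    [0, 0, 0, 0, 0, 0, 0],
    [0, 0, 0, 0, 0, 0, 0],
  ],
)

```text
time_s: 11.4
position: [0.4954, 0.0418, 0.0951]
tool_rot: [-3.128, 0.271, 0.024]
force: [-0.8, 0.4, -1.5]
width: 0.152
gripper_force: 29.9
```

```bash
python3 - <<'E'
from h import *
st()
b,_=grab("side","s4")
q=proj("side",s2w([-.02,0,.02])).astype(int);c=q-[70,60];print(c)
cv2.imwrite("pics/crop5.png",cv2.resize(b[c[1]:c[1]+100,c[0]:c[0]+130],None,fx=6,fy=6,interpolation=2)[...,::-1])
E
```

```text
t 11.4 tcp_s mm [-72.8  -2.3  95.1] tip x,z mm [ 8.6 53.2] pitch -0.87 roll -0.0 yaw-st 0.0 F_s [-0.82  0.29 -1.51] M [ 0.03  0.07 -0.  ] w 0.152
[242 140]
```

View pics/crop5.png

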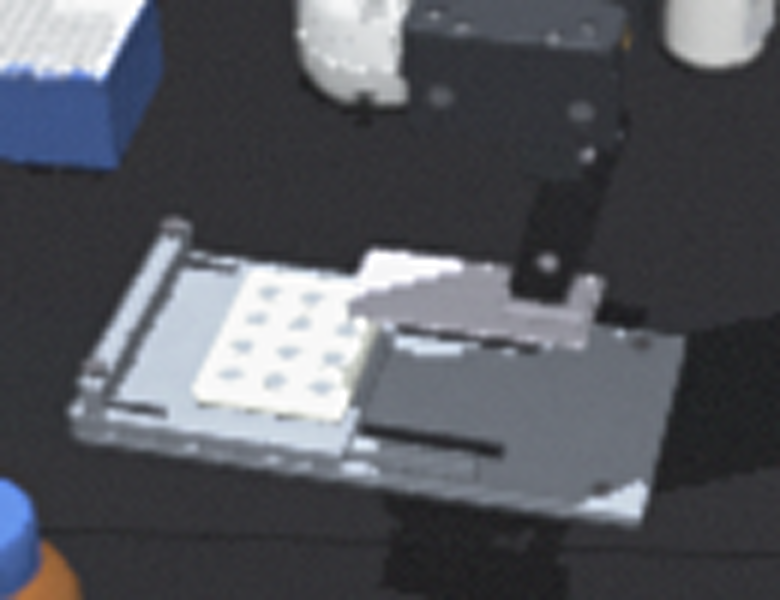

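The plate lies wells-up on the deck: far edge corners at crop (250,268) and (195,400), near corner at (345,415).

```bash
python3 - <<'E'
from h import *
for u,v in((250,268),(195,398),(345,415)): print((w2s(ray("side",u/6+242-.4,v/6+140-.4,.024))*1e3).round(1))
for u,v in((118,405),(195,268)): print("bar base",(w2s(ray("side",u/6+242-.4,v/6+140-.4,.016))*1e3).round(1))
E
```

```text
[ 65.6 -39.8  24. ]
[61.7 44.6 24. ]
[ 1.6 41.5 24. ]
bar base [93.8 46.6 16. ]
bar base [ 92.2 -44.6  16. ]
```

Call:
servo_tool(
  plan=[
    [-1, 0, 0, 0, 0.015, 0, 0],
    [-1.5, 0, 0, 0, 0, 0, 0],
    [-1, 0, 1.5, 0, 0, 0, 0],
    [0, 0, 1.5, 0, 0, 0, 0],
    [0, 0, 0.4, 0, 0, 0, 0],
    [0, 0, 0, 0, 0, 0, 0],
  ],
)

```text
time_s: 12.05
position: [0.4607, 0.0478, 0.061]
tool_rot: [3.13, -0.271, -0.002]
force: [0.1, -0.2, -0.8]
width: 0.158
gripper_force: 29.9
```

```bash
python3 -c "
from h import *
st()"
```

```text
t 12.05 tcp_s mm [-108.    -2.4   61. ] tip x,z mm [-26.1  20.3] pitch -0.06 roll 0.01 yaw-st 0.01 F_s [ 0.15 -0.16 -0.76] M [-0.03 -0.02 -0.06] w 0.158
```

Call:
servo_tool(
  plan=[
    [0.3, 0, 0.3, 0, 0, 0, 0],
    [0.6, 0, 0, 0, 0, 0, 0],
    [0.6, 0, 0, 0, 0, 0, 0],
    [0.5, 0, 0, 0, 0, 0, 0],
    [0.4, 0, 0, 0, 0, 0, 0],
    [0.3, 0, 0, 0, 0, 0, 0],
    [0.3, 0, 0, 0, 0, 0, 0],
    [0.3, 0, 0, 0, 0, 0, 0],
    [0, 0, 0, 0, 0, 0, 0],
  ],
)

```text
time_s: 12.95
position: [0.4936, 0.0421, 0.0582]
tool_rot: [3.13, -0.271, -0.0]
force: [-0.1, 0.2, -0.7]
width: 0.157
gripper_force: 29.9
```

```bash
python3 -c "
from h import *
st()"
```

```text
t 12.95 tcp_s mm [-74.6  -2.4  58.2] tip x,z mm [ 7.3 17.6] pitch -0.02 roll 0.0 yaw-st 0.0 F_s [-0.16  0.15 -0.71] M [ 0.06  0.1  -0.03] w 0.157
```

Call:
servo_tool(
  plan=[
    [0.3, 0, 0, 0, 0, 0, 0],
    [0.3, 0, 0, 0, 0, 0, 0],
    [0.3, 0, 0, 0, 0, 0, 0],
    [0.3, 0, 0, 0, 0, 0, 0],
    [0.3, 0, 0, 0, 0, 0, 0],
    [0.2, 0, 0, 0, 0, 0, 0],
    [0.2, 0, 0, 0, 0, 0, 0],
    [0, 0, 0, 0, 0, 0, 0],
  ],
)

```text
time_s: 13.75
position: [0.5125, 0.0388, 0.0583]
tool_rot: [-3.13, 0.271, -0.0]
force: [0.0, 0.3, -2.1]
width: 0.16
gripper_force: 29.9
```

```bash
python3 -c "
from h import *
st()"
```

```text
t 13.75 tcp_s mm [-55.4  -2.3  58.3] tip x,z mm [26.6 17.7] pitch 0.01 roll -0.0 yaw-st -0.0 F_s [-0.04  0.25 -2.12] M [0.02 0.12 0.  ] w 0.16
```

```bash
cat >> h.py <<'E'
def plate(name):
    b,_=grab("side",name);g=b.min(2);m=np.zeros((400,640),np.uint8);m[170:235,240:345]=g[170:235,240:345]>222
    m=cv2.morphologyEx(m,cv2.MORPH_CLOSE,np.ones((5,5),np.uint8));m=cv2.morphologyEx(m,cv2.MORPH_OPEN,np.ones((7,7),np.uint8))
    c=max(cv2.findContours(m,0,1)[0],key=cv2.contourArea)[:,0]
    P=np.array([w2s(ray("side",u,v,.024))[:2] for u,v in c],np.float32)*1e3;rc=cv2.minAreaRect(P);print("plate",np.round(rc[0],1),np.round(rc[1],1),round(rc[2],1),"range",P.min(0).round(1),P.max(0).round(1))
E
python3 -c "
from h import *
st();plate('s5')"
```

```text
t 13.75 tcp_s mm [-55.4  -2.3  58.3] tip x,z mm [26.6 17.7] pitch 0.01 roll -0.0 yaw-st -0.0 F_s [-0.04  0.25 -2.12] M [0.02 0.12 0.  ] w 0.16
plate [48.5  2.6] [74.3 83.4] 1.0 range [ 11.3 -39.4] [86.2 44.5]
```

Call:
servo_tool(
  plan=[
    [0.2, 0, 0, 0, 0, 0, 0],
    [0.2, 0, 0, 0, 0, 0, 0],
    [0, 0, 0, 0, 0, 0, 0],
  ],
)

```text
time_s: 14.1
position: [0.5165, 0.0382, 0.0583]
tool_rot: [-3.13, 0.271, -0.001]
force: [-1.2, -0.8, -0.6]
width: 0.156
gripper_force: 29.9
```

```bash
python3 -c "
from h import *
st()"
```

```text
t 14.1 tcp_s mm [-51.4  -2.3  58.3] tip x,z mm [30.7 17.8] pitch 0.02 roll -0.01 yaw-st 0.0 F_s [-1.03 -0.98 -0.62] M [-0.    0.15  0.02] w 0.156
```

Call:
servo_tool(
  plan=[
    [0.1, 0, 0, 0, 0, 0, 0],
    [0.1, 0, 0, 0, 0, 0, 0],
    [0, 0, 0, 0, 0, 0, 0],
  ],
)

```text
time_s: 14.4
position: [0.5183, 0.0379, 0.0583]
tool_rot: [-3.13, 0.271, -0.0]
force: [-0.8, 0.9, -0.5]
width: 0.155
gripper_force: 29.9
```

```bash
python3 -c "
from h import *
st()"
```

```text
t 14.4 tcp_s mm [-49.6  -2.3  58.3] tip x,z mm [32.4 17.7] pitch 0.01 roll -0.0 yaw-st 0.0 F_s [-0.98  0.72 -0.55] M [ 0.15  0.33 -0.06] w 0.155
```

Call:
servo_tool(
  plan=[
    [0.1, 0, 0, 0, 0, 0, 0],
    [0, 0, 0, 0, 0, 0, 0],
  ],
)

```text
time_s: 14.6
position: [0.5193, 0.0377, 0.0583]
tool_rot: [-3.13, 0.271, -0.0]
force: [-2.2, -0.1, -0.4]
width: 0.157
gripper_force: 29.9
```

```bash
python3 -c "
from h import *
st()"
```

```text
t 14.6 tcp_s mm [-48.6  -2.3  58.3] tip x,z mm [33.4 17.7] pitch 0.01 roll -0.0 yaw-st 0.01 F_s [-2.15 -0.43 -0.37] M [0.1  0.36 0.09] w 0.157
```

Call:
servo_tool(
  plan=[
    [0.1, 0, 0, 0, 0, 0, 0],
    [0, 0, 0, 0, 0, 0, 0],
  ],
)

```text
time_s: 14.8
position: [0.5203, 0.0375, 0.0583]
tool_rot: [-3.13, 0.271, -0.0]
force: [-1.4, 0.2, -0.2]
width: 0.157
gripper_force: 29.9
```

```bash
python3 -c "
from h import *
st()"
```

```text
t 14.8 tcp_s mm [-47.5  -2.3  58.3] tip x,z mm [34.5 17.7] pitch 0.01 roll -0.0 yaw-st 0.0 F_s [-1.42 -0.   -0.16] M [0.07 0.37 0.01] w 0.157
```

Call:
servo_tool(
  plan=[
    [0.1, 0, 0, 0, 0, 0, 0],
    [0, 0, 0, 0, 0, 0, 0],
  ],
)

```text
time_s: 15.0
position: [0.5213, 0.0373, 0.0583]
tool_rot: [-3.13, 0.271, -0.0]
force: [-1.0, -0.4, -1.0]
width: 0.153
gripper_force: 29.9
```

```bash
python3 -c "
from h import *
st()"
```

```text
t 15.0 tcp_s mm [-46.5  -2.3  58.3] tip x,z mm [35.5 17.7] pitch 0.01 roll -0.0 yaw-st 0.0 F_s [-0.9  -0.52 -1.02] M [0.08 0.23 0.01] w 0.153
```

Call:
servo_tool(
  plan=[
    [0.1, 0, 0, 0, 0, 0, 0],
    [0, 0, 0, 0, 0, 0, 0],
  ],
)

```text
time_s: 15.2
position: [0.5223, 0.0371, 0.0583]
tool_rot: [-3.13, 0.271, -0.0]
force: [-2.0, -0.3, -0.9]
width: 0.155
gripper_force: 29.9
```

```bash
python3 -c "
from h import *
st();plate('s6')"
```

```text
t 15.2 tcp_s mm [-45.5  -2.3  58.3] tip x,z mm [36.5 17.7] pitch 0.01 roll -0.0 yaw-st 0.0 F_s [-1.88 -0.6  -0.91] M [ 0.08  0.3  -0.  ] w 0.155
plate [56.1  2.7] [78.1 83.3] 0.5 range [ 17. -39.] [95.  44.5]
```

Call:
servo_tool(
  plan=[
    [0.1, 0, 0, 0, 0, 0, 0],
    [0, 0, 0, 0, 0, 0, 0],
  ],
)

```text
time_s: 15.45
position: [0.5231, 0.037, 0.0583]
tool_rot: [3.13, -0.271, -0.0]
force: [-1.5, 0.7, -0.4]
width: 0.153
gripper_force: 29.9
```

```bash
python3 -c "
from h import *
st()"
```

```text
t 15.45 tcp_s mm [-44.7  -2.3  58.3] tip x,z mm [37.3 17.7] pitch -0.01 roll 0.0 yaw-st 0.01 F_s [-1.6   0.46 -0.4 ] M [0.08 0.42 0.03] w 0.153
```

Call:
servo_tool(
  plan=[
    [0.1, 0, 0, 0, 0, 0, 0],
    [0, 0, 0, 0, 0, 0, 0],
  ],
)

```text
time_s: 15.65
position: [0.5235, 0.0369, 0.0582]
tool_rot: [3.13, -0.271, -0.002]
force: [-4.4, 1.1, 1.8]
width: 0.156
gripper_force: 29.9
```

```bash
python3 -c "
from h import *
st()"
```

```text
t 15.65 tcp_s mm [-44.3  -2.3  58.2] tip x,z mm [37.7 17.5] pitch -0.07 roll 0.02 yaw-st 0.01 F_s [-4.54  0.34  1.85] M [ 0.19  0.89 -0.04] w 0.156
```

Call:
servo_tool(
  plan=[
    [0.05, 0, 0, 0, 0, 0, 0],
    [0, 0, 0, 0, 0, 0, 0],
  ],
)

```text
time_s: 15.85
position: [0.5236, 0.0369, 0.0581]
tool_rot: [3.13, -0.271, -0.003]
force: [-4.8, 0.6, 1.9]
width: 0.152
gripper_force: 29.9
```

```bash
python3 -c "
from h import *
st()"
```

```text
t 15.85 tcp_s mm [-44.1  -2.4  58.1] tip x,z mm [37.8 17.4] pitch -0.1 roll 0.02 yaw-st 0.02 F_s [-4.79 -0.25  1.88] M [ 0.24  1.2  -0.03] w 0.152
```

Call:
servo_tool(
  plan=[
    [0.05, 0, 0, 0, 0, 0, 0],
    [0, 0, 0, 0, 0, 0, 0],
  ],
)

```text
time_s: 16.05
position: [0.5238, 0.0368, 0.0581]
tool_rot: [3.13, -0.27, -0.004]
force: [-5.6, 1.8, 3.4]
width: 0.155
gripper_force: 29.9
```

```bash
python3 -c "
from h import *
st()"
```

```text
t 16.05 tcp_s mm [-44.   -2.4  58.1] tip x,z mm [37.9 17.3] pitch -0.13 roll 0.03 yaw-st 0.02 F_s [-5.84  0.81  3.41] M [ 0.28  1.37 -0.03] w 0.155
```

Call:
servo_tool(
  plan=[
    [0.05, 0, 0, 0, 0, 0, 0],
    [0, 0, 0, 0, 0, 0, 0],
  ],
)

```text
time_s: 16.25
position: [0.5238, 0.0368, 0.058]
tool_rot: [3.129, -0.27, -0.005]
force: [-7.3, 1.2, 4.3]
width: 0.158
gripper_force: 29.9
```

```bash
python3 -c "
from h import *
st()"
```

```text
t 16.25 tcp_s mm [-43.9  -2.4  58. ] tip x,z mm [38.  17.2] pitch -0.18 roll 0.05 yaw-st 0.03 F_s [-7.44 -0.04  4.3 ] M [0.32 1.63 0.  ] w 0.158
```

Call:
servo_tool(
  plan=[
    [0.05, 0, 0, 0, 0, 0, 0],
    [0.03, 0, 0, 0, 0, 0, 0],
    [0, 0, 0, 0, 0, 0, 0],
    [0, 0, 0, 0, 0, 0, 0],
    [0, 0, 0, 0, 0, 0, 0],
  ],
)

```text
time_s: 16.75
position: [0.5238, 0.0368, 0.058]
tool_rot: [3.129, -0.27, -0.007]
force: [-9.6, 1.2, 7.1]
width: 0.155
gripper_force: 29.9
```

```bash
python3 -c "
from h import *
st();plate('s7')"
```

```text
t 16.75 tcp_s mm [-44.   -2.4  58. ] tip x,z mm [37.9 17. ] pitch -0.26 roll 0.07 yaw-st 0.04 F_s [-9.61 -0.48  7.12] M [0.42 2.13 0.04] w 0.155
plate [58.6  2.7] [73.5 83.2] 1.4 range [ 21.7 -39. ] [95.8 44.5]
```

Call:
servo_tool(
  plan=[
    [-0.1, 0, 0, 0, 0, 0, 0],
    [-0.2, 0, 0, 0, 0, 0, 0],
    [-0.5, 0, 0, 0, 0, 0, 0],
    [-1, 0, 0, 0, 0, 0, 0],
    [-1.5, 0, -0.5, 0, 0, 0, 0],
    [-1.5, 0, -2, 0, 0, 0, 0],
    [0, 0, -2, 0, 0, 0, 0],
    [0, 0, 0, 0, 0, 0, 0],
  ],
)

```text
time_s: 17.6
position: [0.4806, 0.045, 0.1054]
tool_rot: [-3.129, 0.27, -0.008]
force: [0.6, -0.3, 0.2]
width: 0.155
gripper_force: 29.9
```

```bash
python3 - <<'E'
from h import *
st();plate('s8');to([.461,.3103,.1],-9.9)
b=np.load("/tmp/s8.npz")["im"];q=proj("side",s2w([-.0,0,.02])).astype(int);c=q-[70,70]
cv2.imwrite("pics/crop6.png",cv2.resize(b[c[1]:c[1]+100,c[0]:c[0]+130],None,fx=6,fy=6,interpolation=2)[...,::-1])
E
```

```text
t 17.6 tcp_s mm [-87.9  -1.7 105.4] tip x,z mm [-5.7 65.2] pitch 0.29 roll -0.06 yaw-st 0.02 F_s [ 0.69 -0.21  0.2 ] M [-0.01 -0.07 -0.04] w 0.155
plate [64.8  2.9] [61.  83.2] 1.4 range [ 34.4 -39. ] [95.8 44.5]
t 17.65 pos [0.4801 0.0448 0.1042] F [ 0.48 -0.45 -1.77] M [0.02  0.039 0.011] w 0.156 yaw -9.9
shift cm [ -6.45 -25.83   0.42] after-turn axes [ -6.44 -25.83   0.42] turn [-0.0007 -0.0035  0.    ]
```

View pics/crop6.png

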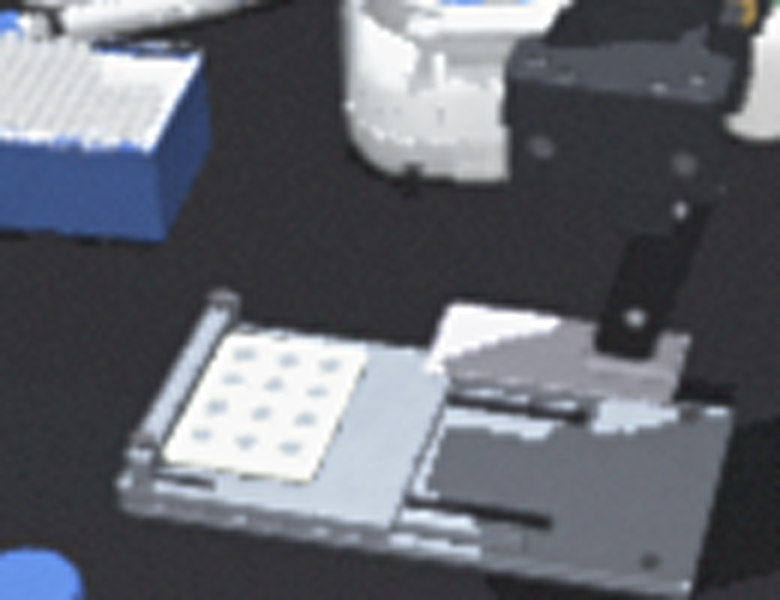

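The plate lies flush and square against the backstop: its far edge at crop (165–230, 335–465) runs along the bar. Now returning the lifter.

Call:
servo_tool(
  plan=[
    [-0.6, -2, 0, 0, 0, 0, 0],
    [-0.7, -3, 0, 0, 0, 0, 0],
    [-0.7, -3, 0, 0, 0, 0, 0],
    [-0.7, -3, 0, 0, 0, 0, 0],
    [-0.7, -3, 0, 0, 0, 0, 0],
    [-0.7, -3, 0, 0, 0, 0, 0],
    [-0.7, -3, 0, 0, 0, 0, 0],
    [-0.7, -3, 0, 0, 0, 0, 0],
    [-0.7, -2, 1, 0, 0, 0, 0],
    [-0.3, -0.8, 2, 0, 0, 0, 0],
    [0, 0, 2, 0, 0, 0, 0],
    [0, 0, 0.5, 0, 0, 0, 0],
  ],
)

```text
time_s: 18.85
position: [0.4575, 0.309, 0.0453]
tool_rot: [3.127, -0.27, -0.005]
force: [0.4, 0.3, -1.5]
width: 0.157
gripper_force: 29.9
```

```bash
python3 -c "
from h import *
st();to([.461,.3103,.0411],-9.9)"
```

```text
t 18.85 tcp_s mm [-156.   254.3   45.3] tip x,z mm [-74.2   4.4] pitch -0.18 roll 0.19 yaw-st 0.05 F_s [ 0.31  0.38 -1.47] M [-0.02  0.06 -0.02] w 0.157
t 18.85 pos [0.4575 0.309  0.0453] F [ 0.37  0.33 -1.47] M [-0.021  0.06  -0.022] w 0.157 yaw -9.85
shift cm [ 0.32 -0.19  0.42] after-turn axes [ 0.32 -0.19  0.42] turn [0.0033 0.0031 0.0008]
```

Call:
servo_tool(
  plan=[
    [0, 0, 0.25, 0, 0, 0, 0],
    [0, 0, 0.1, 0, 0, 0, 0],
    [0, 0, 0, 0, 0, 0, 0],
  ],
)

```text
time_s: 19.15
position: [0.4599, 0.31, 0.0453]
tool_rot: [-3.129, 0.272, -0.001]
force: [-0.2, 0.1, -0.9]
width: 0.155
gripper_force: 29.9
```

```bash
python3 -c "
from h import *
st()"
```

```text
t 19.15 tcp_s mm [-153.9  255.8   45.3] tip x,z mm [-71.8   4.8] pitch 0.04 roll -0.04 yaw-st -0.03 F_s [-0.2   0.1  -0.95] M [ 0.04 -0.03  0.02] w 0.155
```

Call:
servo_tool(
  plan=[
    [0, 0, 0.2, 0, 0, 0, 0],
    [0, 0, 0.15, 0, 0, 0, 0],
    [0, 0, 0, 0, 0, 0, 0],
  ],
)

```text
time_s: 19.45
position: [0.4594, 0.3099, 0.0414]
tool_rot: [-3.13, 0.271, -0.0]
force: [-0.4, -0.5, -0.9]
width: 0.155
gripper_force: 29.9
```

```bash
python3 -c "
from h import *
st()"
```

```text
t 19.45 tcp_s mm [-154.4  255.6   41.4] tip x,z mm [-72.4   0.8] pitch 0.01 roll -0.0 yaw-st -0.0 F_s [-0.35 -0.61 -0.95] M [0.08 0.04 0.04] w 0.155
```

Call:
servo_tool(
  plan=[
    [0, 0, 0.06, 0, 0, 0, 0],
    [0, 0, 0, 0, 0, 0, 0],
  ],
)

```text
time_s: 19.65
position: [0.4594, 0.3101, 0.0407]
tool_rot: [-3.13, 0.271, -0.0]
force: [-0.0, 0.2, -2.1]
width: 0.149
gripper_force: 29.9
```

```bash
python3 -c "
from h import *
st()"
```

```text
t 19.65 tcp_s mm [-154.4  255.7   40.7] tip x,z mm [-72.4   0.1] pitch 0.0 roll -0.01 yaw-st 0.01 F_s [-0.06  0.16 -2.1 ] M [0.06 0.02 0.03] w 0.149
```

Call:
servo_tool(
  plan=[
    [0, 0, 0.05, 0, 0, 0, 0],
    [0, 0, 0, 0, 0, 0, 0],
  ],
)

```text
time_s: 19.85
position: [0.4593, 0.3101, 0.0405]
tool_rot: [3.13, -0.271, 0.0]
force: [-1.8, -0.9, 3.4]
width: 0.158
gripper_force: 29.9
```

```bash
python3 -c "
from h import *
st()"
```

```text
t 19.85 tcp_s mm [-154.5  255.8   40.5] tip x,z mm [-72.5  -0.1] pitch 0.0 roll 0.0 yaw-st 0.01 F_s [-1.59 -1.23  3.44] M [-0.12  0.31  0.  ] w 0.158
```

Call:
servo_tool(
  plan=[
    [0, 0, 0, 0, 0, 0, 0.3],
    [0, 0, 0, 0, 0, 0, 0.6],
    [0, 0, 0, 0, 0, 0, 1],
    [0, 0, 0, 0, 0, 0, 1],
    [0, 0, 0, 0, 0, 0, 1],
    [0, 0, 0, 0, 0, 0, 1],
    [0, 0, 0, 0, 0, 0, 1],
  ],
)

```text
time_s: 20.55
position: [0.4593, 0.31, 0.0402]
tool_rot: [-3.13, 0.271, 0.0]
force: [-0.1, 0.7, 0.0]
width: 0.764
gripper_force: 0.0
```

Call:
servo_tool(
  plan=[
    [0, 0, -0.5, 0, 0, 0, 1],
    [0, 0, -1.5, 0, 0, 0, 1],
    [0, 0, -3, 0, 0, 0, 1],
    [0, 0, -4, 0, 0, 0, 1],
    [0, 0, -4, 0, 0, 0, 1],
    [0, 0, -4, 0, 0, 0, 1],
    [0, 0, 0, 0, 0, 0, 1],
    [0, 0, 0, 0, 0, 0, 1],
  ],
)

```text
time_s: 21.35
position: [0.4598, 0.3103, 0.2119]
tool_rot: [-3.128, 0.271, -0.004]
force: [0.2, -0.0, 0.2]
width: 1.003
gripper_force: 0.0
```

```bash
python3 - <<'E'
from h import *
st();plate('s9')
E
```

```text
t 21.35 tcp_s mm [-154.   256.   211.9] tip x,z mm [-71.9 171.4] pitch 0.13 roll -0.1 yaw-st 0.0 F_s [0.24 0.01 0.16] M [-0.03  0.02  0.04] w 1.003
plate [64.8  2.9] [61.  83.2] 1.4 range [ 34.4 -39. ] [95.8 44.5]
```

View pics/s9.png

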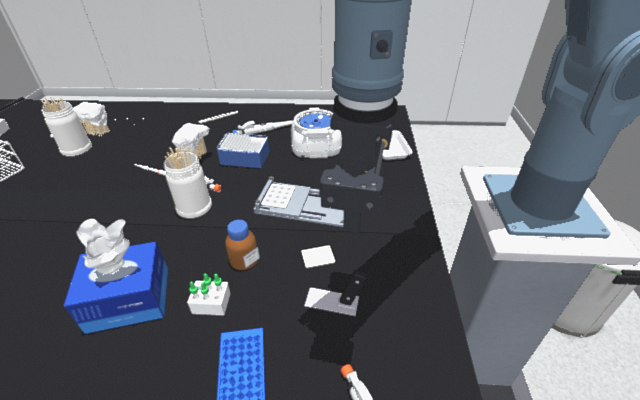

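The lifter stands on the worktop at (333,298), the plate is home at (280,196), and the gripper is clear of everything. Handing in.

```bash
python3 -c "
from h import *
print(r.finish_job())"
```

```text
the job is handed in; nothing more can be done
None
```

I handed the job in at about 21 s; no verdict came back. The plate lies wells-up and looks flush and square against the backstop after a press of about 10 N, and the lifter stands released, blade flat, on the bare worktop.

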